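Free a pressed suspension link from the ratchet arbor press

TASK

The bushed suspension link is still trapped under the bench arbor press, because the holding pawl keeps the ram down on it. Throw the pawl over so that it lies right back on its rest, wind the four-arm capstan backwards until the ram is right up against its top stop, then take the link out and lay it flat in the shallow steel tray without dropping it. Leave the pawl back and the ram up, and do not disturb the other things on the bench.

Things in the scene. Friction and masses are not known exactly. Their poses are not given: they have to be found in the camera images.
- press: Grey cast bench arbor press, 112 x 262 mm base, 250 mm high, fixed. Origin: middle of its footprint on the bench. Its +y points to its back, front is -y; its +x side carries the ratchet wheel (100 mm across) and pawl, its -x side the capstan. Steel bed plate top at z 50, x -52..52, y -150..18 mm. Head x -28..28, y -93..95, z 140..250 mm. Ram axis at x 0, y -60 mm; ram bar up to z 305 mm
- pawl_pin (a point): Middle of the pawl's finger pin: a plain steel pin 12 mm thick and 42 mm long, pointing along the press's +x from the pawl's free end (it runs from 22 mm inside to 22 mm outside this point, with a 17 mm head at its outer end); the pawl bar ends 20 mm inside this point
- pawl_pivot (a point): Point on the pawl's pivot axis (parallel to the press's x) level with the pin's middle; the pin circles it at 61 mm radius
- pawl (a joint): Holding pawl, a dark steel bar 85 mm long, rad: about 0 when its nose is down in the ratchet teeth (pin in front of the pivot, towards the press's -y), grows as the pin is swung up and over towards +y; past about 1.5 it falls over by its own weight, 2.2 = lying on its rest. The loaded teeth hold the nose, so it takes a firm pull (5 to 15 N) to start
- capstan_hub (a point): Centre of the four-arm capstan, on its axis (parallel to the press's x, 190 mm above the bench), in the plane of the arms, 25 mm off the head's side
- knob0 (a point): Centre of a black ball knob, 30 mm across, at the end of a capstan arm (12 mm steel bar), 95 mm from the hub; the four arms stand 90 degrees apart, numbered the way the joint falls
- knob1 (a point): Centre of a black ball knob, 30 mm across, at the end of a capstan arm (12 mm steel bar), 95 mm from the hub; the four arms stand 90 degrees apart
- knob2 (a point): Centre of a black ball knob, 30 mm across, at the end of a capstan arm (12 mm steel bar), 95 mm from the hub; the four arms stand 90 degrees apart
- knob3 (a point): Centre of a black ball knob, 30 mm across, at the end of a capstan arm (12 mm steel bar), 95 mm from the hub; the four arms stand 90 degrees apart
- wheel (a joint): Capstan with ratchet wheel and pinion, rad: grows as it turns backwards (the arm on top moves towards the press's +y, the ram rises); starts at about -0.57, pressed against the pawl by the sprung sleeve, 1.85 = top stop. With the pawl off it springs back to about 0 by itself, then stays where it is left; turning takes about 0.4 to 0.6 N m
- ram (a joint): Height of the ram, m, 0.018 per rad of the wheel: 0 = its sprung sleeve just touches the link (negative: pressing), the drift leaves the link's eye at 0.010, top stop at 0.033 (drift 23 mm clear of the link, which then slides out to the front)
- link: Loose aluminium suspension link (dog-bone), two 42 mm round eyes 24 mm thick, centres 130 mm apart, joined by a shank 22 mm wide and 20 mm high (from 2 to 22 mm above the underside); 0.25 to 0.42 kg. Origin: underside of the eye under the ram; -y points along the shank to the other eye; lies flat on the press's bed
- link_eye (a point): Middle of the link's eye under the ram (hole 20 mm, drift 14 mm), 12 mm above the underside
- link_mid (a point): Middle of the link, half way along the shank, 12 mm above the underside
- tray: Shallow steel tray, 240 mm (x) x 170 mm (y) x 30 mm high, walls and floor 4 mm, fixed. Origin: middle of its underside
- oil_bottle: Grey oil bottle, 72 mm across, 190 mm high, standing. A bystander, to be left alone
- pad_box: Black carton 75 x 105 x 55 mm. A bystander, to be left alone
- grease_tin: Tin 76 mm across, 75 mm high. A bystander, to be left alone
- sprocket: Flat chain sprocket, 135 mm across, 7 mm thick. A bystander, to be left alone
- spare_bush: Dark steel bush 41 mm across, 24 mm high, standing on the bench. A bystander, to be left alone
- spanner: Spanner 190 mm long, lying flat; origin under its middle. A bystander, to be left alone
- mallet: Hammer 260 mm long, lying; origin under its middle. A bystander, to be left alone
There are look-alikes about, which are no part of the job. Of the things like the link, leave any that is pink; of the rest the larger one is meant.

How it is judged:
By the outcome, as a careful person would: the job done as asked, in the order asked, and still so for the second after the job is handed in, with the robot touching nothing.
It also fails if it takes over 72 s, if anything falls off the work surface, if the arm or the gripper's body presses on something with over 40 N, if the wrist force passes 120 N, or if a joint passes its speed limit or range.

ROBOT

A 7-joint arm with a two-finger parallel gripper is mounted at the origin on the work surface. World frame = base frame: x ahead of the robot, y to its left, z up, the work surface at z = 0. Lengths are in m, angles in rad, forces in N, time in s.
With the tool pointing down it reaches from about 0.425 to 0.875 m from the base axis. Payload 4.7 kg.
Tool frame: the origin (TCP) lies midway between the tips of the shut fingers; the grasp point (between the pads) lies ctrl.grasp_offset behind it (ctrl.grasp_offset is the distance from the TCP to the grasp point, in m); z points along the fingers, y is the line along which they close (so a half turn about z gives the same grasp; the last joint's range is limited). The gripper opens to 87 mm and grips with 3 to 60 N. Pads are 19 mm wide; open, the fingers measure 117 mm over their backs; the gripper's body (75 mm by 190 mm) begins 51 mm behind the grasp point.
Start: joints at [1.16, 0.321, -0.07, 1.45, 0.023, 1.371, -0.057], TCP at [0.268, -0.592, 0.223] pointing down, gripper open.
Joint ranges: [-2.86, 2.86], [-0.3, 2.09], [-1.38, 1.24], [0.06, 2.45], [-1.56, 4.7], [0.09, 2.05], [-2.69, 2.69]. Speed limits (rad/s): [2.57, 2.57, 3.14, 3.14, 3.14, 3.14, 3.14].

INTERFACE

Orientations are given as a rotation vector (axis times angle).
In Python, from bench import ctrl gives the robot as it stands. The module is installed in compiled form; this text tells all that it offers.
- The arm moves only by the tool jog_arm, never from a script. Its argument "moves" is one flat list of numbers, 7 for each row, row after row: the shift along the tool's x, y, z in units of 30 cm (1.0 is 30 cm), then the turn, a rotation vector about the tool's x, y, z in units of 60 degrees (1.0 is 60 degrees), then the gripper's target within -1 to 1 (fully open at 1, half-way at 0, shut at -1). In form: [x, y, z, wx, wy, wz, fingers, x, y, z, wx, wy, wz, fingers, ...]. A call has exactly 8 rows; each row is the pose to reach, as a shift and turn from the pose commanded when the call began, along the tool's axes at that moment; what a row does not reach only later rows make up. A row lasts 1/8 s, in which the tool goes at most 62.5 mm and 10.7 degrees, less where a joint would pass 70% of its speed; a pose out of reach is approached as far as the arm can. A call with a number of a shift or a turn outside -1 to 1 is refused whole. A call with a gripper value outside its range is refused whole. The fingers move at their own pace and stop on an object; "newtons" is the grip in N (left out, the last holds). Time passes only in rows, so rows that repeat a pose let the fingers close, or fill a call up. It gives the time, the measured TCP pose, the force, the opening and the grip force at its end, in the units of the state.
- ctrl.get_state(): the state, without advancing time (a new reading comes with each control period).
- ctrl.get_image(name): name is "side" or "top" or "wrist"; returns a dict with "pixels" (480x640x3 uint8, red, green, blue), "fx", "fy", "cx", "cy" (pixels), "dist" ([k1, k2, p1, p2, k3] as OpenCV has them; the pictures are not rectified), "xyz" and "rotation" of the camera in the world; the wrist camera has in their place "tool_from_camera" (4x4, takes a point from camera to tool coordinates, whose origin is the TCP and whose axes are the flange's). Camera axes: x right, y up, looking along -z (the intrinsics and any distortion apply to the point x, -y, -z); pixel columns grow to the right and rows downward; lengths in m; the calibration is good to about 2 mm. A picture is of the moment at which its call begins: read the wrist's pose just before it. There is no depth.
- ctrl.close_job(): hands the job in; it is judged then, once.
The state is a dict: "time": time; "joint_positions": joint angles; "qd": joint speeds; "joint_torque": joint torques, N m; "position": TCP position; "tool_rot": TCP orientation; "ft_force": force on the tool from outside, world axes, zero at the start; "torque": the same for the moment, N m; "grip_width": opening from 0.0 (shut) to 1.0 (fully open); "grip_force": force on a finger pad.
Only numpy, scipy, OpenCV 4.12 (cv2) and the standard library are available. Lean on these libraries where they do the work, as an engineer would, in place of code of your own. Each camera call takes 0.05 s, during which the arm holds its last target. There are 200 camera calls.

## Working session

There is one attempt and no reset: what is moved stays moved. The work goes in short steps, Python scripts to look and compute and a tool call to move; the robot and the scene stay as the last step left them, time stands still between calls to the robot, and variables do not carry over. Pictures are saved under pics/ and viewed, at most 10 in all, crops included, and the job is handed in when it is done.

Besides the shell and the picture viewer there is one more tool, called after "Emit:" by a JSON object that holds its "fn" and its "kwargs", one argument or row to a line. jog_arm: Moves the arm, as the interface text tells. Its arguments: {"type":"object","properties":{"moves":{"type":"array"},"newtons":{"type":"number"}},"required":["moves"]}

```bash
mkdir -p pics; cat > h.py <<'E'
import numpy as np, cv2, pickle
from scipy.spatial.transform import Rotation as R
from bench import ctrl
def snap(n,f=None):
    s=ctrl.get_state(); im=ctrl.get_image(n)
    if n=='wrist':
        T=np.array(im['tool_from_camera']); Rt=rot(s['tool_rot'])
        im['xyz']=np.array(s['position'])+Rt@T[:3,3]; im['rotation']=Rt@T[:3,:3]
    if f: cv2.imwrite('pics/'+f,cv2.cvtColor(im['pixels'],cv2.COLOR_RGB2BGR)); pickle.dump(im,open('pics/'+f+'.pkl','wb'))
    return im
def rot(v):
    v=np.array(v,float)
    return v if v.shape==(3,3) else R.from_rotvec(v).as_matrix()
def load(f): return pickle.load(open('pics/'+f+'.pkl','rb'))
def camR(im):
    return rot(im['rotation'])
def ray(im,px):
    K=np.array([[im['fx'],0,im['cx']],[0,im['fy'],im['cy']],[0,0,1.]])
    p=cv2.undistortPoints(np.array([[px]],float),K,np.array(im['dist'],float))[0,0]
    d=camR(im)@np.array([p[0],-p[1],-1]); return np.array(im['xyz']),d/np.linalg.norm(d)
def onz(im,px,z):
    o,d=ray(im,px); return o+d*(z-o[2])/d[2]
def tri(a,pa,b,pb):
    o1,d1=ray(a,pa);o2,d2=ray(b,pb)
    t=np.linalg.lstsq(np.c_[d1,-d2],o2-o1,rcond=None)[0]
    p,q=o1+t[0]*d1,o2+t[1]*d2; return (p+q)/2,np.linalg.norm(p-q)
def proj(im,P):
    K=np.array([[im['fx'],0,im['cx']],[0,im['fy'],im['cy']],[0,0,1.]])
    c=(np.atleast_2d(P)-np.array(im['xyz']))@camR(im); c=c*[1,-1,-1]
    return cv2.projectPoints(c.reshape(-1,1,3),np.zeros(3),np.zeros(3),K,np.array(im['dist'],float))[0][:,0]
def togo(P,Rm=None):
    s=ctrl.get_state(); Rt=rot(s['tool_rot'])
    a=Rt.T@(np.array(P)-s['position'])/0.3
    w=R.from_matrix(Rt.T@(Rt if Rm is None else Rm)).as_rotvec()/np.radians(60)
    return np.round(np.r_[a,w],3)
E
python3 - <<'E'
from h import *
for n in('side','top'):
    im=snap(n,n+'0.png'); print(n,im['fx'],im['cx'],im['cy'],im['dist'],im['xyz'],im['rotation'])
s=ctrl.get_state(); print(s, ctrl.grasp_offset)
E
```

```text
side 501.4083789362452 321.7518260895111 239.93870656696 [-0.04163633  0.          0.          0.          0.        ] [0.00829477 0.76414636 0.87734833] [ 0.34820926 -1.09662507 -2.34585492]
top 466.77315931737377 318.58301332744884 248.95923474926673 [0.03731552 0.         0.         0.         0.        ] [0.25523961 0.06969943 1.45149478] [ 0.15011008 -0.14265434 -1.53681389]
{'time': 0.1, 'joint_positions': array([ 1.16009258,  0.32178039, -0.07011443,  1.4515572 ,  0.02258511,
        1.37080933, -0.05689097]), 'qd': array([-0.00032158, -0.00189103, -0.00020997, -0.00415728,  0.00013556,
        0.00113093,  0.00079887]), 'joint_torque': array([ 1.63727095e-04, -4.92571235e+01, -4.05682828e-01, -3.13395488e+01,
       -6.41021482e-02,  3.95464129e-02,  9.96793415e-05]), 'position': array([ 0.26766214, -0.59177934,  0.22154854]), 'tool_rot': array([-3.06929947e+00, -6.62008833e-01,  6.91346761e-04]), 'ft_force': array([0.68799326, 0.42060777, 0.46157683]), 'torque': array([ 0.00989674, -0.01066422,  0.03466151]), 'grip_force': 0.0, 'grip_width': 0.9992205847126527} 0.0187
```

View pics/side0.png

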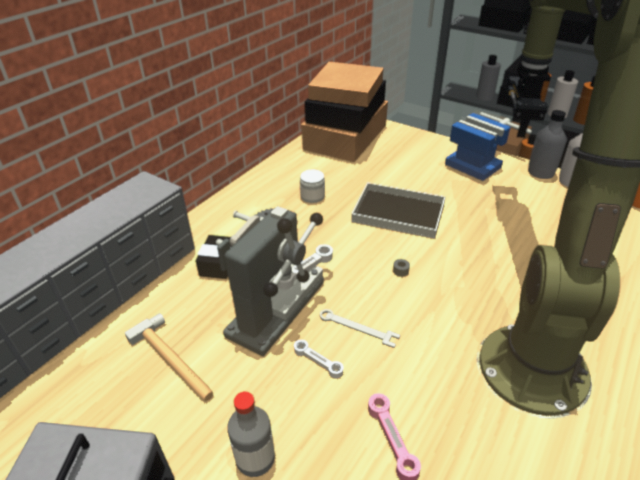

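View pics/top0.png

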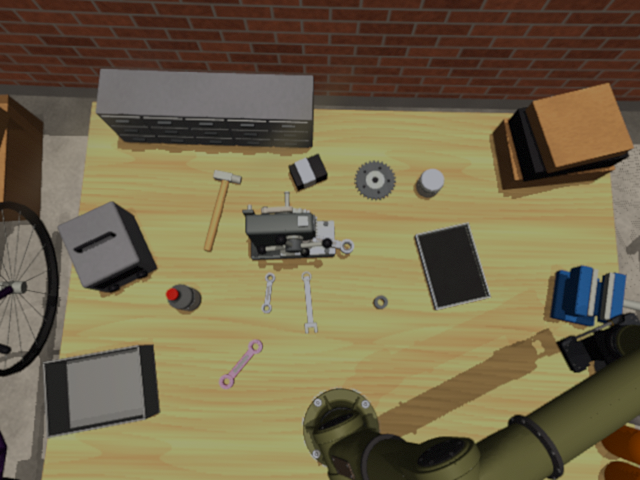

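The side view shows the press at about (275,285) with its front eye at (324,253), and the tray at (400,210). In the top view the press is at (290,235) and its front points right, to world -y. The pawl is on the far (+x) side and the capstan on the near side. There are three things like the link, by top-view pixel: the one in the press (eye 346,246), a small grey one (268,293) and a pink one (240,363). The grey one in the press is larger than the loose grey one and isn't pink, so it is the one meant. I'll enlarge to confirm.

```bash
python3 - <<'E'
from h import *
a=cv2.imread('pics/top0.png')[180:320,230:360]; b=cv2.imread('pics/side0.png')[195:355,190:340]
f=lambda i,w:cv2.resize(i,(w,int(i.shape[0]*w/i.shape[1])),interpolation=cv2.INTER_CUBIC)
a=f(a,400);b=f(b,400); h=max(len(a),len(b))
p=lambda i:cv2.copyMakeBorder(i,0,h-len(i),0,0,cv2.BORDER_CONSTANT)
cv2.imwrite('pics/crop0.png',np.hstack([p(a),p(b)])); print(a.shape,b.shape)
E
```

```text
(430, 400, 3) (426, 400, 3)
```

View pics/crop0.png

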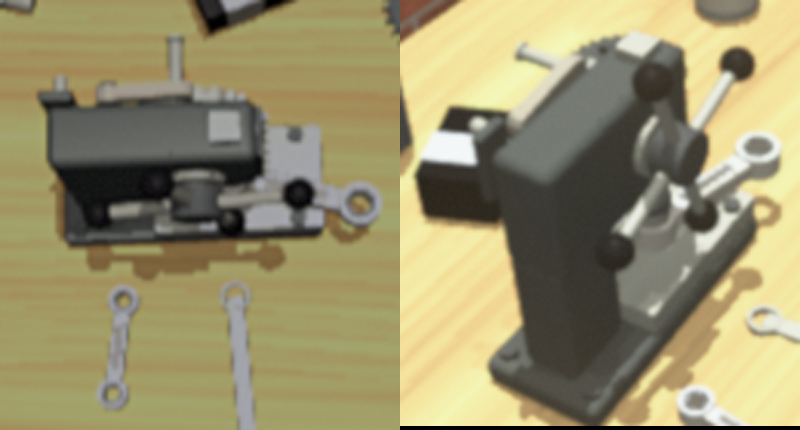

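The crop confirms it: the link in the press is grey and clearly larger than the loose grey one. In the left (top) half the pawl bar runs (100-190,92), with its pin up to the head at (176,40). The four knobs are at (300,193), (98,213), (155,182) and (232,222).

```bash
python3 - <<'E'
from h import *
t=load('top0.png');s=load('side0.png')
T=lambda p:(230+(p[0]+.5)/3.077-.5,180+(p[1]+.5)/3.077-.5)
S=lambda p:(190+(p[0]-400+.5)/2.667-.5,195+(p[1]+.5)/2.667-.5)
pr={'pinhead':((176,40),(524,50)),'kfront':((299,193),(737,62)),'kback':((97,213),(615,252)),'ktop':((155,182),(652,80)),'kbot':((232,222),(703,215)),'pivot':((106,90),(517,118)),'linkeye_front':((361,203),(757,151))}
K=[]
for k,(a,b) in pr.items():
    p,e=tri(t,T(a),s,S(b)); print(k,np.round(p,4),round(e,4))
    if k[0]=='k':K.append(p)
K=np.array(K); c=K.mean(0); u,d,v=np.linalg.svd(K-c); print('hub',c,'r',np.linalg.norm(K-c,axis=1),'normal',v[2],d)
for q in((66,243),(322,236)):print('base',onz(t,T(q),0.0))
print('front eye at z .074',onz(t,T((361,203)),.074),'tray corners')
hsv=None
for q in((416,233),(467,225),(489,297),(437,309)):print(np.round(onz(t,q,.03),3))
E
```

```text
pinhead [0.6329 0.168  0.2519] 0.0003
kfront [0.5065 0.0573 0.2218] 0.0003
kback [0.4938 0.24   0.1654] 0.0011
ktop [0.4985 0.1771 0.2853] 0.0022
kbot [0.5009 0.1194 0.1031] 0.0001
pivot [0.5885 0.2277 0.2439] 0.0002
linkeye_front [ 0.5297 -0.005   0.0697] 0.0005
hub [0.4999113  0.14845969 0.19389422] r [0.09555882 0.09609613 0.09580634 0.09531401] normal [-0.99772375 -0.06692103  0.00830015] [0.13591594 0.13474498 0.00046346]
base [0.49283119 0.2923019  0.        ]
base [0.50766865 0.03040202 0.        ]
front eye at z .074 [ 0.52861811 -0.00492976  0.074     ] tray corners
[ 0.584 -0.221  0.03 ]
[ 0.614 -0.38   0.03 ]
[ 0.391 -0.439  0.03 ]
[ 0.35  -0.282  0.03 ]
```

Emit:
{"fn": "jog_arm", "kwargs": {
  "moves": [0.1,-0.09,-0.2,0,0,0.1,1,0.3,-0.26,-0.45,0,0,0.2,1,0.5,-0.43,-0.5,0,0,0.345,1,0.65,-0.56,-0.53,0,0,0.345,1,0.8,-0.69,-0.53,0,0,0.345,1,0.95,-0.82,-0.53,0,0,0.345,1,1,-0.867,-0.53,0,0,0.345,1,1,-0.867,-0.53,0,0,0.345,1]
}}

```text
time: 1.1
position: [0.436, -0.2266, 0.382]
tool_rot: [-3.139, -0.113, -0.002]
ft_force: [0.0, -0.9, -0.3]
grip_width: 1.003
grip_force: 0.0
```

```bash
cat >> h.py <<'E'
YAW=np.radians(3.6)
def down(yaw=YAW): # tool x along press x, z down
    c,s=np.cos(yaw),np.sin(yaw); return np.array([[c,s,0],[s,-c,0],[0,0,-1.]])
E
python3 - <<'E'
from h import *
s=ctrl.get_state();print(s['position'],rot(s['tool_rot']).round(3).tolist())
print(togo([.617,.167,.38],down()))
t=load('top0.png')
T=lambda p:(230+(p[0]+.5)/3.077-.5,180+(p[1]+.5)/3.077-.5)
for n,q,z in(('head BL',(48,165),.25),('head TL',(50,107),.25),('head FR',(248,165),.25),('bed TR',(320,126),.05),('bed BR',(322,232),.05),('rest',(60,80),.27)):print(n,onz(t,T(q),z).round(4))
E
```

```text
[ 0.43595464 -0.22655935  0.38201811] [[0.997, 0.072, 0.001], [0.072, -0.997, 0.0], [0.001, -0.0, -1.0]]
[ 6.960e-01 -1.265e+00  8.000e-03 -0.000e+00 -1.000e-03  9.000e-03]
head BL [0.5191 0.2731 0.25  ]
head TL [0.5703 0.2744 0.25  ]
head FR [0.5241 0.102  0.25  ]
bed TR [0.611  0.0363 0.05  ]
bed BR [0.503  0.0318 0.05  ]
rest [0.589  0.2638 0.27  ]
```

Emit:
{"fn": "jog_arm", "kwargs": {
  "moves": [0.15,-0.12,0,0,0,0,1,0.3,-0.25,0,0,0,0,1,0.42,-0.4,0,0,0,0,1,0.55,-0.55,0,0,0,0,1,0.65,-0.7,0,0,0,0,1,0.69,-0.85,0,0,0,0,1,0.69,-1,0,0,0,0,1,0.69,-1,0,0,0,0,1]
}}

```text
time: 2.1
position: [0.6207, 0.0854, 0.3808]
tool_rot: [-3.138, -0.111, 0.003]
ft_force: [-0.4, 1.0, 1.0]
grip_width: 1.002
grip_force: 0.0
```

```bash
python3 - <<'E'
from h import *
im=snap('wrist','w1.png'); print(im['xyz'],ctrl.get_state()['position'],togo([.617,.167,.31],down()))
print(proj(im,[[.612,.167,.248],[.633,.168,.248],[.5885,.228,.24]]).round(1))
E
```

```text
[0.70054357 0.08881817 0.5421366 ] [0.62135707 0.08202401 0.38085546] [ 0.005 -0.284  0.236  0.     0.001  0.003]
[[204.7 231.3]
 [203.1 202.9]
 [128.4 252.6]]
```

View pics/w1.png

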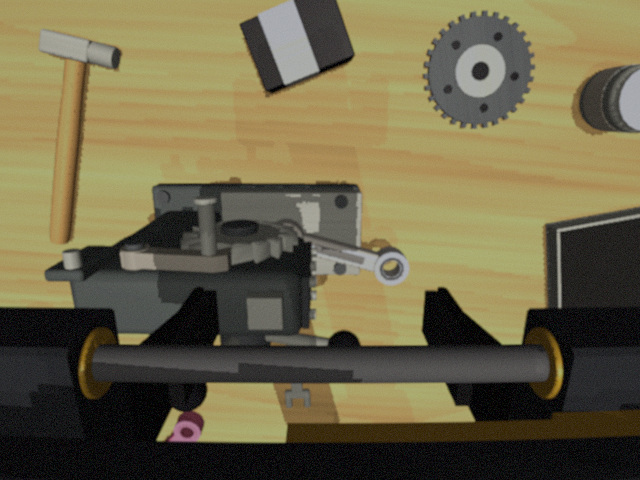

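The wrist view shows the pin's head at (206,202) and its shaft at (208,230), within 3 px of the prediction. So the pin is at y≈0.165, and I'll grip it.

Emit:
{"fn": "jog_arm", "kwargs": {
  "moves": [0,-0.15,0,0,0,0,0.3,0,-0.28,0.05,0,0,0,0.3,0,-0.28,0.2,0,0,0,0.3,0,-0.28,0.35,0,0,0,0.3,0,-0.28,0.43,0,0,0,0.3,0,-0.28,0.48,0,0,0,0.3,0,-0.28,0.48,0,0,0,0.3,0,-0.28,0.48,0,0,0,0.3],
  "newtons": 40
}}

```text
time: 3.15
position: [0.6171, 0.1644, 0.2389]
tool_rot: [-3.14, -0.098, -0.003]
ft_force: [0.5, -0.3, 0.1]
grip_width: 0.651
grip_force: 0.0
```

Emit:
{"fn": "jog_arm", "kwargs": {
  "moves": [0,0,0,0,0,0,-0.3,0,0,0,0,0,0,-0.6,0,0,0,0,0,0,-1,0,0,0,0,0,0,-1,0,0,0,0,0,0,-1,0,0,0,0,0,0,-1,0,0,0,0,0,0,-1,0,0,0,0,0,0,-1],
  "newtons": 40
}}

```text
time: 4.15
position: [0.616, 0.1676, 0.2376]
tool_rot: [-3.136, -0.103, -0.001]
ft_force: [0.9, 5.1, -1.6]
grip_width: 0.125
grip_force: 40.0
```

```bash
python3 - <<'E'
from h import *
s=ctrl.get_state();print(s['position'],s['tool_rot'],s['grip_width']*87,s['grip_force'],s['ft_force'])
E
```

```text
[0.61598303 0.1676186  0.23756844] [-3.13617060e+00 -1.03263005e-01 -9.73889439e-04] 10.845713379744092 39.99859392642975 [ 0.91623447  5.09439212 -1.59554595]
```

Emit:
{"fn": "jog_arm", "kwargs": {
  "moves": [0,-0.003,-0.024,0,0,0,-1,0,-0.01,-0.05,0,0,0,-1,0,-0.019,-0.072,0,0,0,-1,0,-0.032,-0.095,0,0,0,-1,0,-0.046,-0.115,0,0,0,-1,0,-0.064,-0.134,0,0,0,-1,0,-0.085,-0.151,0,0,0,-1,0,-0.105,-0.164,0,0,0,-1]
}}

```text
time: 5.15
position: [0.6139, 0.1962, 0.2848]
tool_rot: [3.139, 0.1, -0.004]
ft_force: [3.3, 1.7, -12.4]
grip_width: 0.123
grip_force: 40.0
```

```bash
python3 - <<'E'
from h import *
s=ctrl.get_state();print(s['position'],s['tool_rot'],s['grip_width']*87,s['grip_force'],s['ft_force'])
im=snap('wrist','w2.png');cv2.imwrite('pics/w2c.png',cv2.resize(cv2.cvtColor(im['pixels'][120:360,80:400],cv2.COLOR_RGB2BGR),None,fx=2,fy=2))
E
```

```text
[0.61391086 0.1961759  0.28476801] [ 3.13933841  0.099951   -0.00378973] 10.692184805987484 39.99719560146332 [  3.31641937   1.7115243  -12.36920296]
```

View pics/w2c.png

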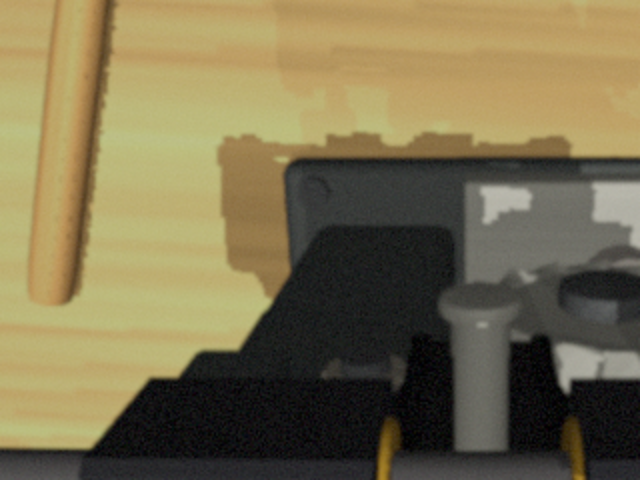

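The pin is still between the pads, with its head at crop (480,300). It is following with about 12 N of inward radial force, so I'll tighten the arc.

Emit:
{"fn": "jog_arm", "kwargs": {
  "moves": [0,-0.023,-0.007,0,0,0,-1,0,-0.047,-0.012,0,0,0,-1,0,-0.07,-0.015,0,0,0,-1,0,-0.097,-0.015,0,0,0,-1,0,-0.122,-0.012,0,0,0,-1,0,-0.147,-0.007,0,0,0,-1,0,-0.17,0,0,0,0,-1,0,-0.193,0.012,0,0,0,-1]
}}

```text
time: 6.2
position: [0.611, 0.2551, 0.2857]
tool_rot: [-3.139, -0.1, -0.005]
ft_force: [-1.1, -2.4, 5.5]
grip_width: 0.128
grip_force: 40.0
```

```bash
python3 - <<'E'
from h import *
s=ctrl.get_state();print(s['position'],s['tool_rot'],s['grip_width']*87,s['grip_force'],s['ft_force'])
E
```

```text
[0.61095476 0.25510443 0.28574493] [-3.13855106 -0.09971139 -0.00549964] 11.15131438039335 40.01015603542328 [-1.09690897 -2.3845264   5.45966376]
```

Emit:
{"fn": "jog_arm", "kwargs": {
  "moves": [0,-0.012,0.008,0,0,0,-1,0,-0.025,0.018,0,0,0,-1,0,-0.025,0.018,0,0,0,-0.2,0,-0.025,0.018,0,0,0,0.3,0,-0.025,0.018,0,0,0,0.3,0,-0.025,-0.1,0,0,0,0.3,0,-0.025,-0.25,0,0,0,0.3,0,-0.025,-0.35,0,0,0,0.3]
}}

```text
time: 7.2
position: [0.6103, 0.2615, 0.3904]
tool_rot: [-3.139, -0.099, -0.003]
ft_force: [0.5, 0.5, 0.5]
grip_width: 0.637
grip_force: 0.0
```

```bash
python3 - <<'E'
from h import *
s=ctrl.get_state();print(s['position'],s['tool_rot'])
im=snap('side','s3.png');a=cv2.resize(cv2.cvtColor(im['pixels'][195:355,190:340],cv2.COLOR_RGB2BGR),None,fx=2.667,fy=2.667)
im=snap('top','t3.png');b=cv2.resize(cv2.cvtColor(im['pixels'][180:320,230:360],cv2.COLOR_RGB2BGR),None,fx=3.077,fy=3.077)
cv2.imwrite('pics/c3.png',np.hstack([b[:426],a[:426]])); print(a.shape,b.shape)
E
```

```text
[0.61031006 0.26149583 0.39041362] [-3.13912406e+00 -9.90716942e-02 -2.96598976e-03]
(427, 400, 3) (431, 400, 3)
```

View pics/c3.png

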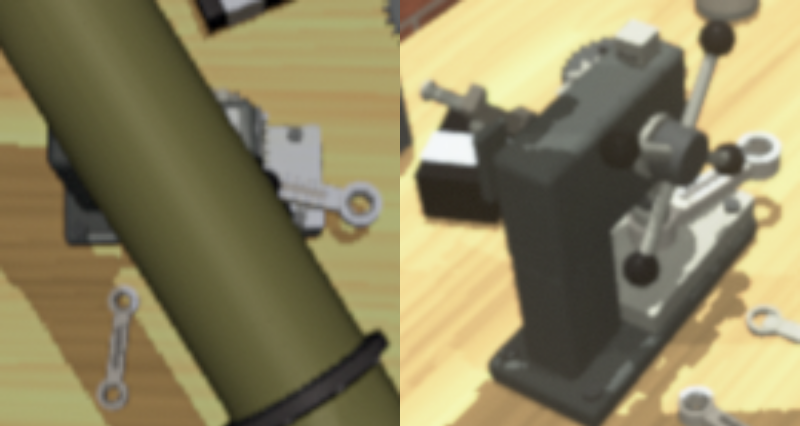

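The pawl now lies back on its rest: in the side crop the bar is over the rest post and the pin is at (430,90). The wheel has sprung back to about 0, with the upper front knob at (717,38). Next I'll move in front of that knob with the fingers shut.

Emit:
{"fn": "jog_arm", "kwargs": {
  "moves": [-0.1,0.15,-0.02,0,0,0,-1,-0.22,0.34,-0.02,0,0,0,-1,-0.34,0.53,0,0,0,0,-1,-0.42,0.69,0.05,0,0,0,-1,-0.42,0.72,0.2,0,0,0,-1,-0.42,0.72,0.35,0,0,0,-1,-0.42,0.72,0.44,0,0,0,-1,-0.42,0.72,0.46,0,0,0,-1]
}}

```text
time: 8.3
position: [0.4964, 0.0374, 0.2476]
tool_rot: [-3.14, -0.099, 0.007]
ft_force: [-0.2, -0.3, 0.9]
grip_width: 0.007
grip_force: 0.0
```

```bash
python3 - <<'E'
from h import *
s=ctrl.get_state();print(s['position'],s['tool_rot'],s['ft_force'],s['grip_width'])
for y,z in((.09,.255),(.128,.268),(.166,.264)):print(togo([.498,y,z],down()))
im=snap('side','s4.png');t=snap('top','t4.png')
cv2.imwrite('pics/c4.png',np.hstack([cv2.resize(cv2.cvtColor(i,cv2.COLOR_RGB2BGR),(400,420)) for i in(t['pixels'][180:300,235:350],im['pixels'][170:330,210:360])]))
E
```

```text
[0.49635435 0.03738705 0.24764402] [-3.13999208 -0.09885914  0.00700992] [-0.16250025 -0.27821948  0.91574877] 0.007453168443832503
[ 0.016 -0.175 -0.025 -0.     0.004  0.   ]
[ 0.024 -0.301 -0.068 -0.     0.004  0.   ]
[ 0.032 -0.428 -0.055 -0.     0.004  0.   ]
```

View pics/c4.png

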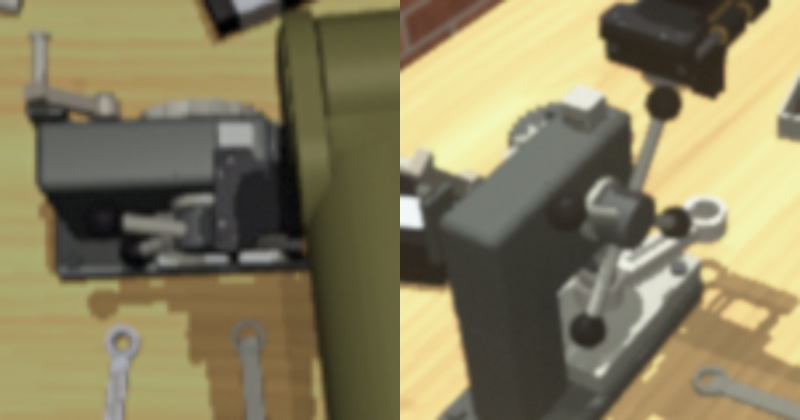

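Shut fingers are just in front of the knob (side crop 663,102). I'll push it over the top.

Emit:
{"fn": "jog_arm", "kwargs": {
  "moves": [0.01,-0.05,-0.01,0,0,0,-1,0.02,-0.11,-0.025,0,0,0,-1,0.02,-0.16,-0.035,0,0,0,-1,0.02,-0.21,-0.05,0,0,0,-1,0.02,-0.26,-0.06,0,0,0,-1,0.02,-0.31,-0.07,0,0,0,-1,0.02,-0.37,-0.065,0,0,0,-1,0.02,-0.42,-0.055,0,0,0,-1]
}}

```text
time: 9.4
position: [0.4979, 0.1635, 0.2693]
tool_rot: [3.137, 0.097, 0.008]
ft_force: [1.5, -5.6, 1.5]
grip_width: 0.006
grip_force: 3.0
```

```bash
python3 - <<'E'
from h import *
s=ctrl.get_state();print(s['position'],s['tool_rot'],s['ft_force'],s['grip_width'])
for p in([.500,.14,.34],[.505,.02,.34],[.505,.02,.215]):print(togo(p,down()))
im=snap('side','s5.png')
cv2.imwrite('pics/c5.png',cv2.resize(cv2.cvtColor(im['pixels'][170:330,210:360],cv2.COLOR_RGB2BGR),None,fx=3,fy=3))
E
```

```text
[0.4979145  0.16349522 0.26926375] [3.13729847 0.09735269 0.00819122] [ 1.50245115 -5.64557177  1.52705655] 0.006357571838224363
[ 0.003  0.079 -0.236  0.003 -0.005 -0.001]
[-0.005  0.48  -0.234  0.003 -0.005 -0.001]
[-0.007  0.478  0.182  0.003 -0.005 -0.001]
```

View pics/c5.png

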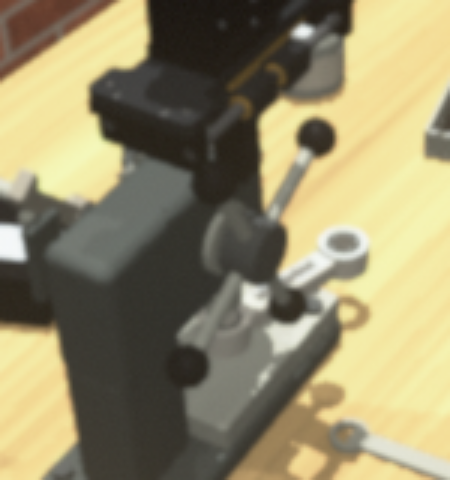

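The wheel has turned as planned. The pushed knob is at crop (212,183), and the next knob, at (317,135), is now near 150°. I'll use that one for the rest.

Emit:
{"fn": "jog_arm", "kwargs": {
  "moves": [0,0.06,-0.15,0,0,0,-1,0,0.2,-0.24,0,0,0,-1,0,0.36,-0.24,0,0,0,-1,0,0.48,-0.2,0,0,0,-1,-0.01,0.5,-0.05,0,0,0,-1,-0.01,0.5,0.08,0,0,0,-1,-0.01,0.49,0.145,0,0,0,-1,-0.01,0.49,0.147,0,0,0,-1]
}}

```text
time: 10.45
position: [0.502, 0.0184, 0.2223]
tool_rot: [-3.139, -0.102, 0.002]
ft_force: [-0.2, -0.2, 0.6]
grip_width: 0.002
grip_force: 0.0
```

Emit:
{"fn": "jog_arm", "kwargs": {
  "moves": [0,-0.03,0,0,0,0,-1,0,-0.06,-0.02,0,0,0,-1,0,-0.09,-0.045,0,0,0,-1,0,-0.11,-0.06,0,0,0,-1,0,-0.13,-0.075,0,0,0,-1,0,-0.15,-0.09,0,0,0,-1,0,-0.16,-0.1,0,0,0,-1,0,-0.17,-0.105,0,0,0,-1]
}}

```text
time: 11.45
position: [0.5006, 0.0566, 0.2577]
tool_rot: [3.123, 0.084, 0.005]
ft_force: [-4.4, -23.9, 13.6]
grip_width: 0.007
grip_force: 13.3
```

```bash
cat >> h.py <<'E'
def knobs(f):
    """side view: dark round blobs near the capstan, vs predicted pixel of knob at angle"""
    im=snap('side',f)
    hub=np.array([.4999,.1485,.1925])
    g=cv2.cvtColor(im['pixels'],cv2.COLOR_RGB2GRAY)
    m=(g<45).astype(np.uint8); n,l,st,c=cv2.connectedComponentsWithStats(m)
    for i in range(1,n):
        if 25<st[i,4]<260 and 230<c[i][0]<340 and 200<c[i][1]<310:
            o,d=ray(im,c[i]); nx=np.array([.998,.065,0])
            P=o+d*(nx@(hub-o))/(nx@d); r=P-hub
            print(c[i].round(1),st[i,4],'r',round(np.hypot(r[1],r[2]),4),'ang',round(np.degrees(np.arctan2(r[2],r[1])),1))
E
python3 - <<'E'
from h import *
s=ctrl.get_state();print(s['position'],s['ft_force']); knobs('s6.png')
E
```

```text
[0.50063019 0.05655583 0.25766553] [ -4.39609264 -23.94018631  13.64126473]
[273.9 248. ] 54 r 0.0907 ang 43.1
[277.1 295.9] 88 r 0.0962 ang -42.8
```

Force rose to 24 N because the tip was riding on the ball. The wheel is at about 1.45 rad. I'll back off, lower the tip and push again.

Emit:
{"fn": "jog_arm", "kwargs": {
  "moves": [0,0.07,0,0,0,0,-1,0,0.115,0.02,0,0,0,-1,0,0.115,0.06,0,0,0,-1,0,0.115,0.065,0,0,0,-1,0,0.09,0.06,0,0,0,-1,0,0.06,0.055,0,0,0,-1,0,0.04,0.045,0,0,0,-1,0,0.02,0.035,0,0,0,-1]
}}

```text
time: 12.5
position: [0.4998, 0.0586, 0.2441]
tool_rot: [3.134, 0.096, 0.0]
ft_force: [-1.3, -11.1, 4.0]
grip_width: 0.005
grip_force: 5.4
```

```bash
python3 - <<'E'
from h import *
s=ctrl.get_state();print(s['position'],s['ft_force']); knobs('s7.png')
E
```

```text
[0.49975005 0.0586431  0.24412309] [ -1.26370755 -11.10517858   3.96756319]
[272.6 251. ] 62 r 0.0917 ang 39.2
[279.2 296.6] 70 r 0.0974 ang -49.0
```

Emit:
{"fn": "jog_arm", "kwargs": {
  "moves": [0,-0.015,-0.005,0,0,0,-1,0,-0.03,-0.01,0,0,0,-1,0,-0.045,-0.015,0,0,0,-1,0,-0.06,-0.02,0,0,0,-1,0,-0.07,-0.025,0,0,0,-1,0,-0.08,-0.025,0,0,0,-1,0,-0.09,-0.03,0,0,0,-1,0,-0.09,-0.03,0,0,0,-1]
}}

```text
time: 13.55
position: [0.5005, 0.0827, 0.2566]
tool_rot: [3.131, 0.09, 0.01]
ft_force: [-0.3, -13.4, 14.6]
grip_width: 0.004
grip_force: 8.2
```

```bash
python3 - <<'E'
from h import *
s=ctrl.get_state();print(s['position'],s['ft_force']); knobs('s8.png')
E
```

```text
[0.5005317  0.08274216 0.25661182] [ -0.32522665 -13.40444014  14.60312762]
[269.1 265.1] 88 r 0.0924 ang 21.1
[285.6 294.7] 69 r 0.0974 ang -64.8
```

Emit:
{"fn": "jog_arm", "kwargs": {
  "moves": [0,-0.015,0.01,0,0,0,-1,0,-0.03,0.02,0,0,0,-1,0,-0.03,0.02,0,0,0,-1,0,-0.03,0.02,0,0,0,-1,0,0,0.02,0,0,0,-1,0,0.06,0.01,0,0,0,-1,0,0.12,-0.05,0,0,0,-1,0,0.15,-0.2,0,0,0,-1]
}}

```text
time: 14.6
position: [0.4995, 0.0434, 0.3118]
tool_rot: [-3.14, -0.098, 0.006]
ft_force: [1.2, 0.0, 0.3]
grip_width: 0.006
grip_force: 0.0
```

```bash
python3 - <<'E'
from h import *
s=ctrl.get_state();print(s['position'],s['ft_force']); knobs('s9.png')
t=snap('top','t9.png')
t0=load('top0.png')
# ram cap heights: bright top blob in side view
for f in('side0.png','s3.png','s9.png'):
    p=load(f)['pixels'].astype(int)[195:250,250:310]; m=((p.min(2)>150)&(np.ptp(p,axis=2)<25)).astype(np.uint8)
    n,l,st,c=cv2.connectedComponentsWithStats(m); print(f,[(st[i].tolist()) for i in range(1,n) if st[i,4]>20])
E
```

```text
[0.49946992 0.04336038 0.31176067] [1.2193769  0.01716271 0.28711507]
[268.8 266.8] 75 r 0.0927 ang 19.0
[287.  294.9] 53 r 0.1003 ang -68.8
side0.png [[21, 12, 16, 9, 90], [49, 31, 11, 18, 64], [30, 44, 6, 8, 21]]
s3.png [[21, 8, 15, 9, 86], [3, 23, 8, 6, 22], [47, 23, 9, 24, 59]]
s9.png [[20, 0, 13, 4, 33], [30, 44, 7, 10, 25]]
```

Emit:
{"fn": "jog_arm", "kwargs": {
  "moves": [0,0,0.1,0,0,0,-1,0,0,0.17,0,0,0,-1,0,-0.06,0.17,0,0,0,-1,0,-0.12,0.17,0,0,0,-1,0,-0.15,0.165,0,0,0,-1,0,-0.175,0.16,0,0,0,-1,0,-0.2,0.16,0,0,0,-1,0,-0.2,0.16,0,0,0,-1]
}}

```text
time: 15.7
position: [0.4979, 0.0857, 0.263]
tool_rot: [3.115, 0.075, -0.005]
ft_force: [2.2, -34.2, -5.7]
grip_width: 0.003
grip_force: 17.1
```

```bash
python3 - <<'E'
from h import *
s=ctrl.get_state();print(s['position'],s['ft_force']); knobs('s10.png')
E
```

```text
[0.49790753 0.08566508 0.26302538] [  2.22234636 -34.20375747  -5.74550609]
[269.2 266.3] 90 r 0.0915 ang 19.4
[286.2 294.2] 68 r 0.0973 ang -66.4
```

34 N with no further turning means the wheel is on its top stop. I'll retreat and work out the link grasp with a tilted tool.

Emit:
{"fn": "jog_arm", "kwargs": {
  "moves": [0,0.06,0,0,0,0,-1,0,0.15,-0.02,0,0,0,-1,0,0.2,-0.2,0,0,0,-1,0,0.3,-0.35,0,0,0,-1,0,0.5,-0.35,0,0,0,-0.4,0.05,0.65,-0.35,0,0,0,0.4,0.1,0.75,-0.35,0,0,0,0.4,0.1,0.75,-0.35,0,0,0,0.4]
}}

```text
time: 16.75
position: [0.542, -0.1202, 0.3696]
tool_rot: [-3.139, -0.095, -0.0]
ft_force: [-0.8, 0.7, -0.1]
grip_width: 0.375
grip_force: 0.0
```

```bash
cat >> h.py <<'E'
def tilted(az,t): # az: azimuth of link +y axis; tool leans to -y end by t
    yl=np.array([np.cos(az),np.sin(az),0]); z=np.sin(t)*yl-np.cos(t)*np.array([0,0,1.])
    y=np.array([np.sin(az),-np.cos(az),0]); return np.c_[np.cross(y,z),y,z]
E
python3 - <<'E'
from h import *
knobs('s11.png')
w=load('w1.png');print('eye w1',onz(w,(392,266),.074),'shank w1',onz(w,(345,248),.072))
im=snap('wrist','w11.png');s=ctrl.get_state();print(s['position'],s['joint_positions'].round(2))
p=im['pixels'].astype(int); m=((p.min(2)>125)&(np.ptp(p,axis=2)<30)).astype(np.uint8)
print(proj(im,[[.529,-.005,.074],[.542,.06,.072]]))
cv2.imwrite('pics/c11.png',cv2.cvtColor(im['pixels'],cv2.COLOR_RGB2BGR))
E
```

```text
[269.1 266.7] 74 r 0.0915 ang 18.9
[287.6 295.4] 37 r 0.1026 ang -70.4
eye w1 [ 0.53286285 -0.00738664  0.074     ] shank w1 [0.55049688 0.04980591 0.072     ]
[ 0.54148189 -0.11671864  0.37020937] [ 0.56  0.11 -0.44  1.42  0.04  1.62 -1.38]
[[215.16567994 193.87870408]
 [156.70363945 178.3441476 ]]
```

View pics/c11.png

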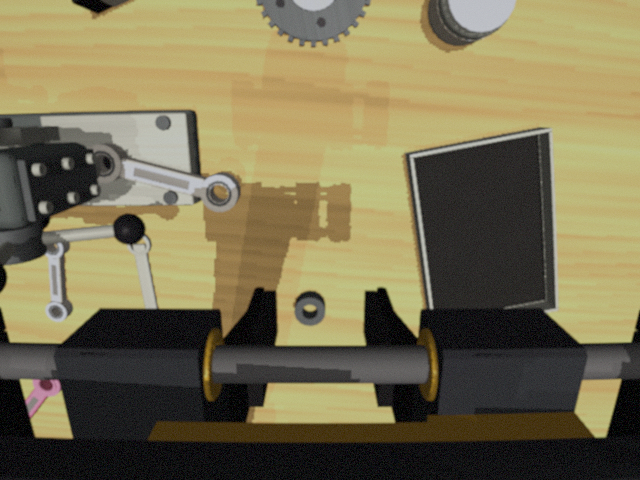

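The wrist view shows the link on the bed, rear eye at (104,162) and front eye at (220,191). The drift has lifted clear and the tray is at (485,220).

```bash
python3 - <<'E'
from h import *
w=load('w11.png')
f=onz(w,(220.5,191),.074); r=onz(w,(104,161.5),.074); print(f,r,np.linalg.norm(f-r))
d=(r-f)/np.linalg.norm(r-f); az=np.arctan2(d[1],d[0]); print(np.degrees(az))
mid=(f+r)/2; print('mid',mid)
g=mid-d*.027; T=tilted(az,np.radians(35)); tcp=np.array([g[0],g[1],.060])
print('tcp',tcp,'togo pre',togo(tcp-.16*T[:,2],T),'togo',togo(tcp,T))
print([onz(w,p,.03).round(3) for p in((409,155),(550,130),(556,305))])
E
```

```text
[ 0.53255968 -0.01088966  0.074     ] [0.55749781 0.11685109 0.074     ] 0.13015225485392717
78.95340054009021
mid [0.54502874 0.05298071 0.074     ]
tcp [0.53985535 0.02648098 0.06      ] togo pre [-0.053 -0.18   0.597  0.382  0.495 -1.212] togo [ 0.025 -0.475  1.035  0.382  0.495 -1.212]
[array([ 0.581, -0.221,  0.03 ]), array([ 0.622, -0.384,  0.03 ]), array([ 0.401, -0.442,  0.03 ])]
```

Emit:
{"fn": "jog_arm", "kwargs": {
  "moves": [0,0,0,0,0,-0.16,0.4,0,0,0,0,0,-0.32,0.4,0,0,0,0,0,-0.48,0.4,0,0,0,0,0,-0.64,0.4,0,0,0,0,0,-0.8,0.4,0,0,0,0,0,-0.95,0.4,0,0,0,0,0,-1,0.4,0,0,0,0,0,-1,0.4]
}}

```text
time: 17.85
position: [0.5411, -0.1164, 0.3705]
tool_rot: [2.667, 1.659, 0.001]
ft_force: [-0.3, 0.2, -0.2]
grip_width: 0.701
grip_force: 0.0
```

```bash
python3 - <<'E'
from h import *
T=tilted(np.radians(79),np.radians(35)); tcp=np.array([.54,.0265,.060]);s=ctrl.get_state()
print(s['position'],s['joint_positions'].round(2),togo(tcp-.16*T[:,2],T))
E
```

```text
[ 0.54107068 -0.11640978  0.370468  ] [ 0.61  0.11 -0.5   1.42  0.05  1.62 -0.33] [ 0.13  -0.134  0.598  0.079  0.58  -0.245]
```

Emit:
{"fn": "jog_arm", "kwargs": {
  "moves": [0.02,-0.02,0.1,0.013,0.1,-0.04,0.4,0.05,-0.05,0.2,0.026,0.2,-0.08,0.4,0.07,-0.07,0.3,0.04,0.3,-0.12,0.4,0.09,-0.09,0.4,0.053,0.4,-0.165,0.4,0.11,-0.11,0.5,0.066,0.5,-0.205,0.4,0.13,-0.134,0.598,0.079,0.58,-0.245,0.4,0.13,-0.134,0.598,0.079,0.58,-0.245,0.4,0.13,-0.134,0.598,0.079,0.58,-0.245,0.4]
}}

```text
time: 18.85
position: [0.5235, -0.0652, 0.1919]
tool_rot: [-2.07, -1.702, -0.652]
ft_force: [1.0, 0.8, -0.0]
grip_width: 0.702
grip_force: 0.0
```

```bash
python3 - <<'E'
from h import *
T=tilted(np.radians(79),np.radians(35)); tcp=np.array([.54,.0265,.060]);s=ctrl.get_state()
print(s['position'],s['joint_positions'].round(2),togo(tcp-.16*T[:,2],T),togo(tcp,T))
im=snap('wrist','w12.png');P=np.array([[.5326,-.0109,.074],[.5575,.1169,.074],[.54,.0265,.072]])
print(proj(im,P).round(1))
E
```

```text
[ 0.52345691 -0.0651815   0.19192973] [ 0.85  0.22 -0.43  1.8  -0.52  1.33  0.4 ] [ 0.002 -0.004  0.005  0.001  0.001 -0.002] [ 0.003 -0.005  0.538  0.001  0.001 -0.002]
[[318.3 256.8]
 [318.3 105.2]
 [318.4 209.2]]
```

Emit:
{"fn": "jog_arm", "kwargs": {
  "moves": [0,0,0.1,0,0,0,0.4,0,-0.002,0.2,0,0,0,0.4,0.002,-0.004,0.29,0,0,0,0.4,0.003,-0.005,0.37,0,0,0,0.4,0.003,-0.005,0.44,0,0,0,0.4,0.003,-0.005,0.49,0,0,0,0.4,0.003,-0.005,0.52,0,0,0,0.4,0.003,-0.005,0.538,0,0,0,0.4]
}}

```text
time: 19.9
position: [0.5393, 0.0261, 0.0588]
tool_rot: [-2.069, -1.701, -0.652]
ft_force: [-0.1, -0.6, 0.2]
grip_width: 0.7
grip_force: 0.0
```

Emit:
{"fn": "jog_arm", "kwargs": {
  "moves": [0,0,0,0,0,0,0.1,0,0,0,0,0,0,-0.2,0,0,0,0,0,0,-0.4,0,0,0,0,0,0,-0.6,0,0,0,0,0,0,-1,0,0,0,0,0,0,-1,0,0,0,0,0,0,-1,0,0,0,0,0,0,-1],
  "newtons": 45
}}

```text
time: 20.9
position: [0.5387, 0.0266, 0.0588]
tool_rot: [-2.068, -1.7, -0.651]
ft_force: [-1.6, 3.3, 5.4]
grip_width: 0.251
grip_force: 47.0
```

```bash
python3 - <<'E'
from h import *
s=ctrl.get_state();Rt=rot(s['tool_rot']);print(s['position'],s['grip_width']*87,s['ft_force'],s['torque'])
d=np.array([np.cos(np.radians(79)),np.sin(np.radians(79)),0])
print('up5mm',Rt.T@[0,0,.005]/.3,'pull out 150',Rt.T@(-d*.15)/.3,'up100',Rt.T@[0,0,.1]/.3)
knobs('s13.png')
E
```

```text
[0.53865135 0.02661953 0.05883839] 21.817934696128262 [-1.6448276   3.32976828  5.37996028] [0.45487386 0.26092066 0.24868785]
up5mm [ 9.57568185e-03 -3.35335495e-05 -1.36412232e-02] pull out 150 [-0.40923553  0.00100647 -0.28727211] up100 [ 0.19151364 -0.00067067 -0.27282446]
[304.4 212.7] 52 r 0.0862 ang 121.8
[317.4 233.3] 43 r 0.0958 ang -170.7
[323.6 249.1] 162 r 0.1459 ang -145.9
[269.3 266.3] 92 r 0.0911 ang 19.3
[287.1 294.8] 53 r 0.1003 ang -69.1
```

Gripped, 22 mm wide. I'll lift 5 mm and draw it out to the front.

Emit:
{"fn": "jog_arm", "kwargs": {
  "moves": [0.01,0,-0.014,0,0,0,-1,0.012,0,-0.018,0,0,0,-1,-0.05,0,-0.06,0,0,0,-1,-0.12,0,-0.11,0,0,0,-1,-0.19,0,-0.16,0,0,0,-1,-0.26,0,-0.21,0,0,0,-1,-0.33,0,-0.26,0,0,0,-1,-0.4,0,-0.305,0,0,0,-1]
}}

```text
time: 21.95
position: [0.5093, -0.124, 0.0645]
tool_rot: [-2.07, -1.7, -0.651]
ft_force: [0.9, -0.2, -4.6]
grip_width: 0.248
grip_force: 47.1
```

```bash
python3 - <<'E'
from h import *
s=ctrl.get_state();Rt=rot(s['tool_rot']);print(s['position'],s['grip_width']*87,s['ft_force'],s['joint_positions'].round(2))
az=np.radians(14.6); c=np.array([.487,-.331,0]); T=tilted(az,np.radians(35))
d=np.array([np.cos(az),np.sin(az),0]); p=c-d*.027
for z in(.16,.05):print(p,togo([p[0],p[1],z],T))
q=np.array(s['position']);print('up',togo(q+[0,0,.1]))
w=load('w11.png');
E
```

```text
[ 0.50930535 -0.12399809  0.06454099] 21.555777775254136 [ 0.8893753  -0.17498714 -4.59484592] [ 0.89  0.4  -0.38  1.85 -0.47  1.17  0.57]
[ 0.46087185 -0.33780587  0.        ] [-0.416 -0.02  -0.68  -0.615  0.001  0.876]
[ 0.46087185 -0.33780587  0.        ] [-0.626 -0.02  -0.379 -0.615  0.001  0.876]
up [ 0.191 -0.    -0.273  0.     0.     0.   ]
```

Emit:
{"fn": "jog_arm", "kwargs": {
  "moves": [0.11,0,-0.16,0,0,0,-1,0.2,0,-0.3,0,0,0,-1,0.1,0,-0.4,-0.1,0,0.14,-1,0,0,-0.5,-0.2,0,0.28,-1,-0.1,-0.01,-0.57,-0.3,0,0.42,-1,-0.2,-0.02,-0.65,-0.4,0,0.57,-1,-0.3,-0.02,-0.74,-0.5,0,0.71,-1,-0.34,-0.02,-0.79,-0.6,0,0.855,-1]
}}

```text
time: 22.95
position: [0.4595, -0.3395, 0.1998]
tool_rot: [-2.894, -0.397, -0.91]
ft_force: [0.8, 0.3, -4.0]
grip_width: 0.248
grip_force: 47.0
```

```bash
python3 - <<'E'
from h import *
s=ctrl.get_state();print(s['position'],s['grip_width']*87,s['ft_force'],s['joint_positions'].round(2))
az=np.radians(14.6); c=np.array([.487,-.331,0]); T=tilted(az,np.radians(35))
d=np.array([np.cos(az),np.sin(az),0]); p=c-d*.027
for z in(.2,.1):print(togo([p[0],p[1],z],T))
im=snap('wrist','w14.png'); im=snap('top','t14.png')
E
```

```text
[ 0.4594517  -0.33954083  0.19984342] 21.61583761682308 [ 0.77547224  0.34427172 -4.00086142] [ 1.12  0.02 -0.18  1.98 -0.68  1.02 -0.03]
[ 0.005 -0.004  0.003 -0.011  0.001  0.014]
[-0.186 -0.004  0.276 -0.011  0.001  0.014]
```

Emit:
{"fn": "jog_arm", "kwargs": {
  "moves": [-0.05,-0.004,0.08,-0.011,0,0.014,-1,-0.1,-0.004,0.15,-0.011,0,0.014,-1,-0.15,-0.004,0.22,-0.011,0,0.014,-1,-0.2,-0.004,0.29,-0.011,0,0.014,-1,-0.24,-0.004,0.35,-0.011,0,0.014,-1,-0.28,-0.004,0.41,-0.011,0,0.014,-1,-0.3,-0.004,0.44,-0.011,0,0.014,-1,-0.31,-0.004,0.455,-0.011,0,0.014,-1]
}}

```text
time: 24.05
position: [0.4633, -0.3339, 0.0344]
tool_rot: [-2.897, -0.387, -0.913]
ft_force: [0.6, -0.2, -3.6]
grip_width: 0.247
grip_force: 47.0
```

```bash
python3 - <<'E'
from h import *
s=ctrl.get_state();print(s['position'],s['grip_width']*87,s['ft_force'])
p=np.array(s['position']);
for z in(.016,.013,.011):print(togo([p[0],p[1],z]))
E
```

```text
[ 0.46333009 -0.33390641  0.03443398] 21.47621163119685 [ 0.58278919 -0.18783786 -3.61720253]
[-0.035  0.     0.05   0.     0.     0.   ]
[-0.041  0.     0.059  0.     0.     0.   ]
[-0.045  0.     0.064  0.     0.     0.   ]
```

Emit:
{"fn": "jog_arm", "kwargs": {
  "moves": [-0.01,0,0.015,0,0,0,-1,-0.02,0,0.03,0,0,0,-1,-0.028,0,0.04,0,0,0,-1,-0.033,0,0.047,0,0,0,-1,-0.037,0,0.053,0,0,0,-1,-0.039,0,0.056,0,0,0,-1,-0.041,0,0.059,0,0,0,-1,-0.041,0,0.059,0,0,0,-1]
}}

```text
time: 25.05
position: [0.465, -0.3341, 0.0162]
tool_rot: [-2.896, -0.388, -0.918]
ft_force: [-4.3, 4.0, 13.2]
grip_width: 0.251
grip_force: 47.8
```

Contact at about 17 N. I'll ease the grip so the link settles, then open.

Emit:
{"fn": "jog_arm", "kwargs": {
  "moves": [0,0,0,0,0,0,-1,0,0,0,0,0,0,-1,0,0,0,0,0,0,-0.45,0,0,0,0,0,0,-0.35,0,0,0,0,0,0,-0.2,0,0,0,0,0,0,0,0,0,0,0,0,0,0.2,0,0,0,0,0,0,0.2],
  "newtons": 4
}}

```text
time: 26.05
position: [0.4624, -0.3342, 0.0127]
tool_rot: [-2.899, -0.384, -0.911]
ft_force: [0.1, 0.5, 0.2]
grip_width: 0.579
grip_force: 0.0
```

Emit:
{"fn": "jog_arm", "kwargs": {
  "moves": [0,0,-0.05,0,0,0,0.2,0,0,-0.15,0,0,0,0.2,0,0,-0.3,0,0,0,0.2,0,0,-0.45,0,0,0,0.2,0,0,-0.6,0,0,0,0.2,0,0,-0.75,0,0,0,0.2,0,0,-0.85,0,0,0,0.2,0,0,-0.85,0,0,0,0.2]
}}

```text
time: 27.05
position: [0.3207, -0.3745, 0.225]
tool_rot: [-2.905, -0.383, -0.916]
ft_force: [-0.1, 0.5, -0.3]
grip_width: 0.6
grip_force: 0.0
```

```bash
python3 - <<'E'
from h import *
s=ctrl.get_state();print(s['position'],s['ft_force'])
knobs('s15.png'); im=load('s15.png'); t=snap('top','t15.png'); t0=load('top0.png')
C=lambda i:cv2.cvtColor(i,cv2.COLOR_RGB2BGR)
a=cv2.resize(C(im['pixels'][150:320,190:460]),(800,504))[:300]
b=cv2.resize(C(t['pixels'][140:340,200:500]),(450,300)); w=cv2.resize(C(snap('wrist','w15.png')['pixels']),(350,300))
a=cv2.resize(C(im['pixels'][170:310,190:460]),(578,300)); 
cv2.imwrite('pics/c15.png',np.vstack([cv2.copyMakeBorder(a,0,0,0,222,cv2.BORDER_CONSTANT),np.hstack([b,w])]))
E
```

```text
[ 0.32070168 -0.37448871  0.22500378] [-0.05691596  0.45012947 -0.31251349]
[269. 267.] 61 r 0.0918 ang 18.6
```

View pics/c15.png

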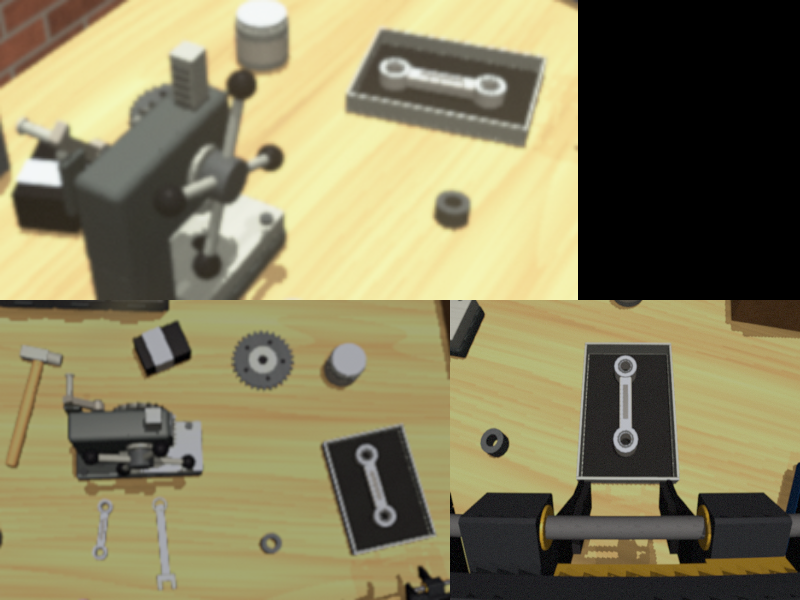

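The last picture shows the link flat in the tray (side 440,85), the ram up at (188,75) and the pawl back at (45,130). The bystanders haven't moved and the gripper touches nothing.

```bash
python3 -c "from bench import ctrl; print(ctrl.close_job())"
```

```text
the job is handed in; nothing more can be done
None
```

The job is handed in: the pawl is back on its rest, the ram is up against its top stop, and the link lies flat in the tray with nothing else disturbed, at about 27 s on the robot's clock.

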